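# Slide the sample board home and latch it

### The arm

A 6-joint arm with a two-finger parallel gripper is mounted at the origin on a cart in front of the work surface, level with it; the furniture and walls round the work are solid. World frame = base frame: x ahead of the robot, y to its left, z up, the work surface at z = 0. Lengths are in m, angles in rad, forces in N, time in s.
With the tool pointing down it reaches from about 0.325 to 0.85 m from the base axis. Payload 4.4 kg.
Tool frame: the origin (TCP) lies between the finger pads; the fingertips stand 14 mm ahead of it and the grasp point (between the pads) lies 5 mm behind it (tip_extent is the distance from the TCP to the fingertips, in m); z points along the fingers, y is the line along which they close (so a half turn about z gives the same grasp; the last joint's range is limited). The gripper opens to 94 mm and grips with 3 to 60 N. Pads are 16 mm wide; open, the fingers measure 119 mm over their backs; the gripper's body (75 mm by 177 mm) begins 78 mm behind the grasp point.
Start: joints at [-1.48, 0.207, 1.542, -0, 1.393, -0.15], TCP at [0.138, -0.558, 0.219] pointing down, gripper open.
Joint ranges: [-2.73, 2.73], [-0.86, 2.22], [0.23, 2.46], [-1.11, 4.25], [0.08, 2.63], [-2.82, 2.82]. Speed limits (rad/s): [2.79, 2.79, 3.14, 3.14, 3.14, 3.14].

### API

Orientations are given as a unit quaternion [x, y, z, w].
In Python, from rig import read_state, snapshot, sign_off, tip_extent gives the robot as it stands.
- The arm moves only by the tool drive_tool, never from a script. Its argument "increments" is a list of rows, each a list of 7 numbers: the turn, a rotation vector about the tool's x, y, z in rad, then the shift along the tool's x, y, z in m, then the finger opening in m, from 0 to 0.094. In form: [[ax, ay, az, x, y, z, gripper], ...]. A call has 1 to 5 rows; each row shifts and turns the commanded pose from where the row before left it, along the tool's axes as they then stand; what a row does not reach is not made up. A row lasts 1/8 s, in which the tool goes at most 62.5 mm and 10.7 degrees, less where a joint would pass 70% of its speed; a pose out of reach is approached as far as the arm can. A call is refused whole if a number of a shift passes 0.0625 or a number of a turn 0.188, either way. A call with a gripper value outside its range is refused whole. The fingers move at their own pace and stop on an object; "newtons" is the grip in N (left out, the last holds). Time passes only in rows, so rows that do not move let the fingers close. It gives the time, the measured TCP pose, the force, the opening and the grip force at its end, in the units of the state.
- read_state(): the state, without advancing time (a new reading comes with each control period).
- snapshot(name): name is "scene" or "top"; returns a dict with "image" (384x512x3 uint8, blue, green, red), "fx", "fy", "cx", "cy" (pixels), "position" and "rotation" of the camera in the world. Camera axes: x right, y down, z forward; pixel columns grow to the right and rows downward; lengths in m; the calibration is good to about 2 mm. A picture is of the moment at which its call begins. There is no depth.
- sign_off(): hands the job in; it is judged then, once.
The state is a dict: "t": time; "qpos": joint angles; "joint_vel": joint speeds; "effort": joint torques, N m; "ee_pos": TCP position; "eef_rot": TCP orientation; "contact_force": force on the tool from outside, world axes, zero at the start; "wrist_torque": the same for the moment, N m; "width": finger opening in m; "grasp_force": force on a finger pad.
Only numpy, scipy, OpenCV 4.12 (cv2) and the standard library are available. Lean on these libraries where they do the work, as an engineer would, in place of code of your own. Each camera call takes 0.05 s, during which the arm holds its last target. There are 200 camera calls.

### The job

The pale sample board was left part-way along the two rails of its stand: with a fingertip push it along the rails by its right-hand end until you feel it drop into its locating notches and it lies flat on the rails, then push the steel swing latch beside it all the way round over the board. Nothing is to be gripped or lifted: the jar and the dish stay standing on the board, and the other things on the bench stay where they are.

Things in the scene. Friction and masses are not known exactly. Their poses are not given: they have to be found in the camera images.
- stand: Low aluminium stand, fixed, 320 mm long (its x, from -170 to +150) and 144 wide (y); origin at its underside, mid-width. +x is the push direction (roughly the robot's left), +y faces the robot, z up. Two rails along x, tops at z 40, each 26 to 62 mm from the mid-line; guide lips outside them (to 68 mm) rise to z 53. Between the rails it is open down to z 10. No end stop beyond the notches.
- home (a point): Point on the stand's mid-line (x = +50, z = 33 mm) where the board's origin lies when home: there all four feet drop together into 9 mm deep notches in the rail tops. Play 3 to 4 mm each way along the rails; the notch walls then stop a gentle push.
- board: Loose pale speckled board, 150 mm long (x), 120 wide (y), 16 thick on four 7 mm feet, 0.35 to 0.7 kg; axes as the stand's. Origin mid-board at the soles: z = 40 mm above the stand's origin while riding on the rails, 33 when dropped home, underside flat on the rails. Top 23 mm above the origin, edge faces 7 to 23. 2 mm play to each guide lip; slides with 1 to 7 N.
- board_push (a point): Middle of the board's right-hand end face (its -x end), 8 mm below its top: the place to push, toward the stand's +x. Starts 90 to 140 mm short of home.
- latch (a joint): Swing latch angle, rad. Near 0 its arm points along the stand's +x, beside the board on the robot's side (start -0.35 to 0.05); grows clockwise seen from above; at 1.57 the arm points across the board (stand's -y); stop at 1.6. Stays where left; about 1 N at the tab turns it. Clears the board by 2.5 mm once that is home; before, the board rides too high and blocks it.
- latch_axis (a point): The latch's upright pivot, at half the thickness of the 8 mm thick, 16 mm wide steel arm, 62.5 mm above the stand's origin; at x = 30, y = 85 mm of the stand. The arm reaches 62 mm from here.
- latch_tab (a point): Centre of the upright tab on the latch arm's end, 51 mm from the pivot: 22 mm along the arm, 14 mm thick, 26 mm high, its top 13 mm above this point. Push its outer broad face (facing the robot when the latch is open). Its x axis points along the arm, away from the pivot.
- jar: Screw-capped sample jar, 41 mm across, 59 mm high, loose on the board in the half away from the robot; origin at its underside.
- dish: Flat round dish, 60 mm across, 14 mm high, loose on the board in the half away from the robot, nearer the pushed end; origin at its underside.
- dropper: Dropper bottle, 36 mm across, 85 mm high, a loose bystander left of the stand; origin at its underside.
- tape: Tape roll lying flat, 66 mm across, 19 mm high, a loose bystander to the right near the robot; origin at its underside.
- bulb: Rubber bulb, 50x75x50 mm, a loose bystander to the left near the robot; origin at its underside.
- sample: Second sample jar, 41 mm across, 59 mm high, a loose bystander on the bench left of the stand; origin at its underside.
There are look-alikes about, which are no part of the job. What is shaped like the jar but purple is not meant.

How it is judged:
By the outcome, as a careful person would: the job done as asked, in the order asked, and still so for the second after the job is handed in, with the robot touching nothing.
It also fails if it takes over 48 s, if anything falls off the work surface, if the arm or the gripper's body presses on something with over 40 N, if the wrist force passes 120 N, or if a joint passes its speed limit or range.

## Working session

There is one attempt and no reset: what is moved stays moved. The work goes in short steps, Python scripts to look and compute and a tool call to move; the robot and the scene stay as the last step left them, time stands still between calls to the robot, and variables do not carry over. Pictures are saved under pics/ and viewed, at most 10 in all, crops included, and the job is handed in when it is done.

Besides the shell and the picture viewer there is one more tool, called by a JSON object that holds its "op" and its "data", one argument or row to a line. drive_tool: Moves the arm, as the interface text tells. Its arguments: {"type":"object","properties":{"increments":{"type":"array"},"newtons":{"type":"number"}},"required":["increments"]}

```bash
mkdir -p pics; ls; python3 - <<'E'
from rig import *
import cv2,json
print(read_state(), tip_extent if not callable(tip_extent) else tip_extent())
for n in("scene","top"):
    s=snapshot(n); cv2.imwrite(f"pics/{n}0.png",s["image"])
    print(n,{k:(v.tolist() if hasattr(v,'tolist') else v) for k,v in s.items() if k!="image"})
E
```

```text
pics
{'t': 0.0, 'qpos': array([-1.47949817e+00,  2.07401943e-01,  1.54292696e+00, -4.07776047e-05,
        1.39350005e+00, -1.50495953e-01]), 'joint_vel': array([ 0.00177863, -0.00056147, -0.00042929, -0.00113141, -0.00167164,
       -0.00017911]), 'effort': array([ 5.95796046e-04, -3.70881379e+01, -2.81413025e+01,  6.98644621e-02,
        3.60539707e-02, -1.47532573e-04]), 'ee_pos': array([ 0.13758828, -0.55750408,  0.21831384]), 'eef_rot': array([ 9.92699791e-01,  1.20606279e-01,  1.30348153e-05, -1.11825428e-03]), 'contact_force': array([-0.25885661,  0.37876938,  0.06719865]), 'wrist_torque': array([ 0.02357674,  0.00502094, -0.02851547]), 'grasp_force': 0.0, 'width': 0.09400277163145178} 0.014
scene {'fx': 412.5297272405789, 'fy': 412.5297272405789, 'cx': 248.29518326443318, 'cy': 190.19924744402587, 'position': [-0.23686501732198606, 0.7056719207299151, 0.6359624182070635], 'rotation': [-0.3251781656326895, 0.7990043399797606, -0.46494978400698717, 0.19918063068763048]}
top {'fx': 357.04862956720524, 'fy': 357.04862956720524, 'cx': 254.8491514941221, 'cy': 193.28007560966736, 'position': [0.4334657021945026, -0.022647622169012352, 1.2302105645353623], 'rotation': [0.7097387578287387, -0.7036633950929196, 0.024661063058974076, -0.02281565275913724]}
```

View pics/scene0.png

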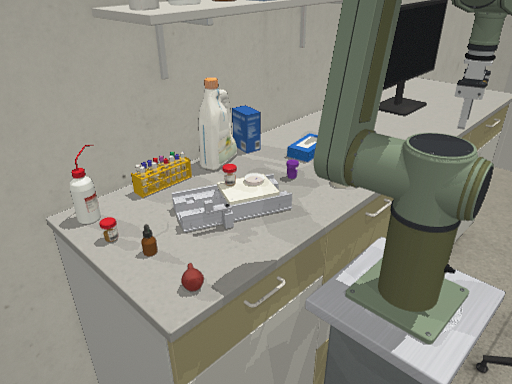

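View pics/top0.png

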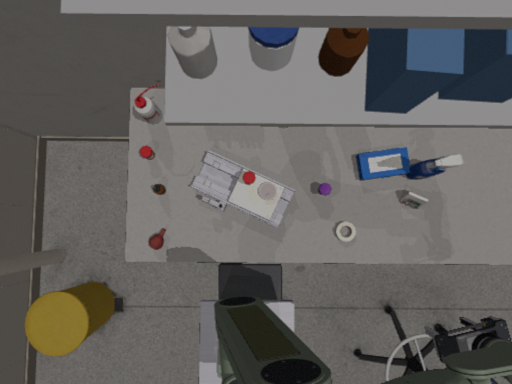

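The top view shows the stand centred near (243,190), turned about 20°. The board is on its right half, with the red-capped jar at (249,178) and the dish at (266,190). The latch tab is near (222,203).

Things that could be mistaken for a target:
- **Jar:** red cap at (249,178) on the board is the one meant. The red cap at (147,152) is the bystander sample, and the purple one at (325,189) is not meant.
- **Board:** pale board at (260,195). The pale tray insert at (385,163) is not meant.

Next is a close crop of both views.

```bash
python3 - <<'E'
import cv2,numpy as np
a=cv2.imread("pics/top0.png")[140:240,180:305]; b=cv2.imread("pics/scene0.png")[155:240,165:300]
a=cv2.resize(a,None,fx=6,fy=6,interpolation=cv2.INTER_CUBIC);b=cv2.resize(b,None,fx=5.8,fy=5.8,interpolation=cv2.INTER_CUBIC)
cv2.imwrite("pics/topc.png",a);cv2.imwrite("pics/scenec.png",b)
E
```

```text
(no output)
```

View pics/topc.png

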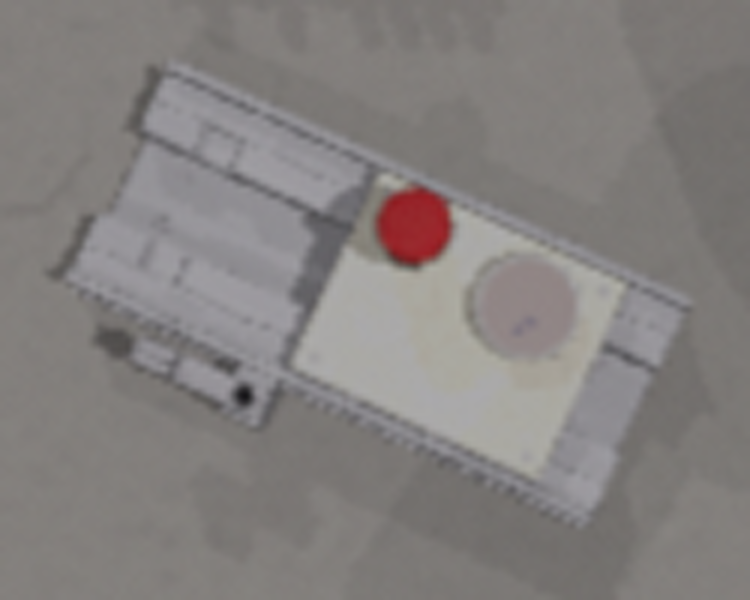

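View pics/scenec.png

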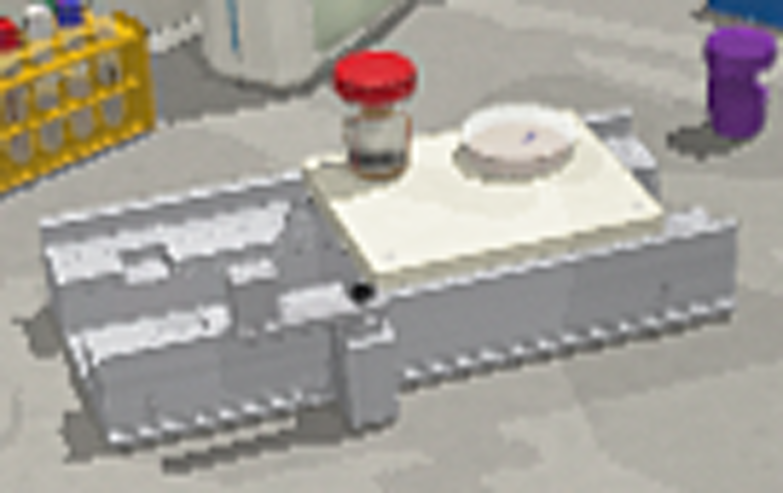

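The crops confirm the choice:
- **Board:** corners at crop pixels (380,178), (625,287), (540,475) and (290,370), with jar and dish on top.
- **Lip corners:** (168,65), (690,303), (587,522) and (65,275).
- **Latch:** pivot dot at (243,395), tab near (155,352).

```bash
cat > h.py <<'E'
import numpy as np,cv2
from scipy.spatial.transform import Rotation as R
from rig import *
def ray(s,px,z):
    r=np.asarray(s["rotation"]); r=R.from_quat(r).as_matrix() if r.size==4 else r
    p=np.asarray(s["position"]); d=r@np.array([(px[0]-s["cx"])/s["fx"],(px[1]-s["cy"])/s["fy"],1.])
    return p+d*(z-p[2])/d[2]
E
python3 - <<'E'
from h import *
s=snapshot("top")
f=lambda u,v,z:ray(s,(180+(u+.5)/6-.5,140+(v+.5)/6-.5),z)[:2]
c=[f(168,65,.053),f(690,303,.053),f(587,522,.053),f(65,275,.053)]  # stand (+x,-y),(-x,-y),(-x,+y),(+x,+y)
c=np.array(c);print(c, np.linalg.norm(c-np.roll(c,-1,0),axis=1))
ctr=c.mean(0); ex=(c[0]-c[1])+(c[3]-c[2]); ex/=np.linalg.norm(ex); ey=np.array([-ex[1],ex[0]])
print("ex",ex,np.degrees(np.arctan2(ex[1],ex[0])),"ey",ey)
o=ctr+.010*ex   # lip corners assumed span -170..150
print("origin",o)
st=lambda p:[(p-o)@ex*1e3,(p-o)@ey*1e3]
b=np.array([f(380,178,.063),f(625,287,.063),f(540,475,.063),f(290,370,.063)])
for p in b: print("board",st(p))
for n,u,v,z in(("pivot",243,395,.0665),("tab",155,352,.076),("jar",413,226,.122),("dish",522,305,.077)): print(n,st(f(u,v,z)))
np.savez("st.npz",o=o,ex=ex,ey=ey)
for n,x,y in(("push",-150,0),("home end",-25,0),("pivot",30,85)): print(n,o+ex*x/1e3+ey*y/1e3)
E
```

```text
[[ 0.65434194  0.13322683]
 [ 0.52439243 -0.15671425]
 [ 0.40366896 -0.10043757]
 [ 0.53686739  0.18795198]] [0.31773055 0.13319618 0.3176639  0.12959596]
ex [0.41415559 0.9102061 ] 65.5338486142815 ey [-0.9102061   0.41415559]
origin [0.53395924 0.02510881]
board [np.float64(13.998965285333185), np.float64(-56.18621304057093)]
board [np.float64(-132.86785527054946), np.float64(-58.39659735799576)]
board [np.float64(-133.72427195286394), np.float64(54.30158601818852)]
board [np.float64(13.797857408939208), np.float64(59.970534228428804)]
pivot [np.float64(30.841404252346308), np.float64(83.06301708736942)]
tab [np.float64(82.8269362802857), np.float64(82.02968776144903)]
jar [np.float64(-17.217173084561207), np.float64(-34.206173770623835)]
dish [np.float64(-85.93812602298033), np.float64(-24.496862276153593)]
push [ 0.4718359 -0.1114221]
home end [0.52360535 0.00235366]
pivot [0.46901639 0.08761822]
```

The lip outline measures 318 mm, close to the real 320, and the pivot reads (31,83) against the true (30,85). The stand pose is therefore good to about 2 mm. The board's end face is at stand x ≈ −134, so it needs about 109 mm of push. First I close the fingers and turn the tool so its x axis lies along the push direction.

{"op": "drive_tool", "data": {
  "increments": [
    [0,0,-0.18,0,0,0,0],
    [0,0,-0.18,0,0,0,0],
    [0,0,-0.18,0,0,0,0],
    [0,0,-0.18,0,0,0,0],
    [0,0,-0.18,0,0,0,0]
  ],
  "newtons": 10
}}

```text
t: 0.78
ee_pos: [0.1376, -0.5579, 0.2189]
eef_rot: [0.84, 0.543, 0.0, -0.0]
contact_force: [-0.1, 0.6, -0.7]
width: 0.0474
grasp_force: 0.0
```

{"op": "drive_tool", "data": {
  "increments": [
    [0,0,0,0.05,0.011,0,0],
    [0,0,0,0.05,0.011,0,0],
    [0,0,0,0.05,0.011,0,0],
    [0,0,0,0.05,0.011,0,0],
    [0,0,0,0.05,0.011,0,0]
  ]
}}

```text
t: 1.4
ee_pos: [0.2923, -0.3522, 0.2192]
eef_rot: [0.842, 0.54, 0.0, -0.0]
contact_force: [0.0, -0.0, 1.0]
width: 0.0008
grasp_force: 0.0
```

{"op": "drive_tool", "data": {
  "increments": [
    [0,0,0,0.0567,0.0127,0,0],
    [0,0,0,0.0567,0.0127,0,0],
    [0,0,0,0.0567,0.0127,0,0],
    [0,0,0,0.0567,0.0127,0,0],
    [0,0,0,0.0567,0.0127,0,0]
  ]
}}

```text
t: 2.02
ee_pos: [0.4681, -0.1207, 0.2194]
eef_rot: [0.841, 0.54, -0.0, 0.0]
contact_force: [0.8, -0.5, -0.4]
width: 0.0002
grasp_force: 0.0
```

{"op": "drive_tool", "data": {
  "increments": [
    [0,0,0,0,0,0.04,0],
    [0,0,0,0,0,0.04,0],
    [0,0,0,0,0,0.03,0],
    [0,0,0,0,0,0,0]
  ]
}}

```text
t: 2.52
ee_pos: [0.4648, -0.1211, 0.1068]
eef_rot: [0.841, 0.54, -0.002, -0.003]
contact_force: [-0.1, 0.2, 0.5]
width: 0.0007
grasp_force: 0.0
```

```bash
python3 - <<'E'
from h import *
a=snapshot("top")["image"][140:240,180:305]; b=snapshot("scene")["image"][140:250,165:330]
cv2.imwrite("pics/c1.png",np.hstack([cv2.resize(a,(400,320),interpolation=3),cv2.resize(b,(400,320),interpolation=3)]))
d=np.load("st.npz"); p=read_state()["ee_pos"][:2]-d["o"]; print(p@d["ex"],p@d["ey"],read_state()["contact_force"])
E
```

```text
-0.16189063531096914 -0.0008418230123962045 [-0.10712275 -0.02866265 -0.01573957]
```

View pics/c1.png

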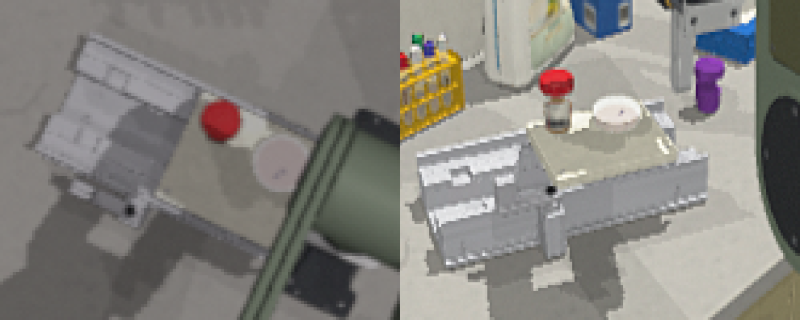

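The left panel shows the board untouched, with the dish at (280,165) and the jar at (221,120). The right panel shows the fingertip at (683,80), hanging off the board's right end. I'll lower it into the gap between the rails.

{"op": "drive_tool", "data": {
  "increments": [
    [0,0,0,0,0,0.02,0],
    [0,0,0,0,0,0.02,0],
    [0,0,0,0,0,0.008,0],
    [0,0,0,0,0,0,0]
  ]
}}

```text
t: 3.12
ee_pos: [0.4679, -0.1227, 0.0622]
eef_rot: [0.841, 0.54, 0.0, 0.0]
contact_force: [0.3, 0.1, -0.3]
width: 0.0008
grasp_force: 0.0
```

{"op": "drive_tool", "data": {
  "increments": [
    [0,0,0,0.005,0,0,0],
    [0,0,0,0.005,0,0,0],
    [0,0,0,0.004,0,0,0],
    [0,0,0,0.004,0,0,0],
    [0,0,0,0.003,0,0,0]
  ]
}}

```text
t: 3.75
ee_pos: [0.4758, -0.104, 0.0616]
eef_rot: [0.841, 0.541, -0.001, 0.001]
contact_force: [-2.0, -4.3, 1.6]
width: 0.0003
grasp_force: 2.5
```

{"op": "drive_tool", "data": {
  "increments": [
    [0,0,0,0.003,0,0.001,0],
    [0,0,0,0.004,0,0.001,0],
    [0,0,0,0.005,0,0.001,0],
    [0,0,0,0.005,0,0,0],
    [0,0,0,0.005,0,0,0]
  ]
}}

```text
t: 4.38
ee_pos: [0.4858, -0.0856, 0.0596]
eef_rot: [0.841, 0.541, -0.001, 0.002]
contact_force: [-3.5, -7.1, 5.9]
width: 0.0004
grasp_force: 3.8
```

{"op": "drive_tool", "data": {
  "increments": [
    [0,0,0,0.005,0,0,0],
    [0,0,0,0.005,0,0,0],
    [0,0,0,0.005,0,0,0],
    [0,0,0,0.005,0,0,0],
    [0,0,0,0.005,0,0,0]
  ]
}}

```text
t: 5.0
ee_pos: [0.4962, -0.0629, 0.0596]
eef_rot: [0.841, 0.541, -0.001, 0.002]
contact_force: [-3.2, -6.8, 5.6]
width: 0.0007
grasp_force: 3.9
```

{"op": "drive_tool", "data": {
  "increments": [
    [0,0,0,0.005,0,0,0],
    [0,0,0,0.005,0,0,0],
    [0,0,0,0.005,0,0,0],
    [0,0,0,0.004,0,0,0],
    [0,0,0,0.003,0,0,0]
  ]
}}

```text
t: 5.62
ee_pos: [0.5053, -0.0429, 0.0596]
eef_rot: [0.841, 0.541, -0.001, 0.002]
contact_force: [-3.2, -7.1, 5.5]
width: 0.0005
grasp_force: 4.1
```

```bash
python3 - <<'E'
from h import *
a=snapshot("top")["image"][140:240,180:305]; b=snapshot("scene")["image"][140:250,165:330]
cv2.imwrite("pics/c2.png",np.hstack([cv2.resize(a,(400,320),interpolation=3),cv2.resize(b,(400,320),interpolation=3)]))
d=np.load("st.npz"); p=read_state()["ee_pos"][:2]-d["o"]; print(p@d["ex"],p@d["ey"],read_state()["contact_force"])
E
```

```text
-0.07341307971787196 -0.002061511373382335 [-2.60701999 -6.54161601  5.59261569]
```

View pics/c2.png

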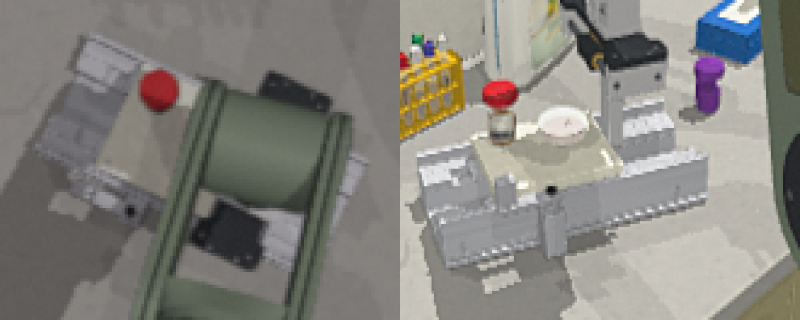

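Both the jar and the dish are riding along, the latch is clear, and about 40 mm remains. I'll slow down for the rest.

{"op": "drive_tool", "data": {
  "increments": [
    [0,0,0,0.004,0,0,0],
    [0,0,0,0.005,0,0,0],
    [0,0,0,0.005,0,0,0],
    [0,0,0,0.005,0,0,0],
    [0,0,0,0.004,0,0,0]
  ]
}}

```text
t: 6.35
ee_pos: [0.5148, -0.022, 0.0596]
eef_rot: [0.841, 0.541, -0.001, 0.002]
contact_force: [-2.1, -7.2, 6.9]
width: 0.0002
grasp_force: 4.2
```

{"op": "drive_tool", "data": {
  "increments": [
    [0,0,0,0.003,0,0,0],
    [0,0,0,0.002,0,0,0],
    [0,0,0,0.002,0,0,0],
    [0,0,0,0.002,0,0,0]
  ]
}}

```text
t: 6.85
ee_pos: [0.5184, -0.0139, 0.0596]
eef_rot: [0.841, 0.541, -0.001, 0.002]
contact_force: [-3.0, -6.9, 6.5]
width: 0.0009
grasp_force: 4.1
```

{"op": "drive_tool", "data": {
  "increments": [
    [0,0,0,0.0015,0,0,0],
    [0,0,0,0.0015,0,0,0],
    [0,0,0,0.001,0,0,0]
  ]
}}

```text
t: 7.22
ee_pos: [0.52, -0.01, 0.0594]
eef_rot: [0.841, 0.541, -0.001, 0.002]
contact_force: [-3.2, -5.8, 4.7]
width: 0.0003
grasp_force: 3.5
```

{"op": "drive_tool", "data": {
  "increments": [
    [0,0,0,0.001,0,0,0],
    [0,0,0,0.001,0,0,0]
  ]
}}

```text
t: 7.48
ee_pos: [0.5204, -0.0075, 0.0588]
eef_rot: [0.841, 0.541, -0.001, 0.001]
contact_force: [-3.2, -6.1, 4.8]
width: 0.0006
grasp_force: 3.3
```

{"op": "drive_tool", "data": {
  "increments": [
    [0,0,0,0.001,0,0,0],
    [0,0,0,0.001,0,0,0]
  ]
}}

```text
t: 7.72
ee_pos: [0.5212, -0.0056, 0.0588]
eef_rot: [0.841, 0.541, -0.001, 0.001]
contact_force: [-2.9, -6.6, 4.3]
width: 0.0009
grasp_force: 3.3
```

{"op": "drive_tool", "data": {
  "increments": [
    [0,0,0,0.001,0,0,0],
    [0,0,0,0,0,0,0]
  ]
}}

```text
t: 7.98
ee_pos: [0.5216, -0.0046, 0.0588]
eef_rot: [0.841, 0.541, -0.001, 0.001]
contact_force: [-2.6, -5.1, 4.3]
width: 0.0004
grasp_force: 3.1
```

```bash
python3 - <<'E'
from h import *
a=snapshot("top")["image"][140:240,180:305]; b=snapshot("scene")["image"][150:230,165:265]
cv2.imwrite("pics/c3.png",np.hstack([cv2.resize(a,(300,240),interpolation=3),cv2.resize(b,(500,400),interpolation=3)[:240*0+400][:400]][1:]))
d=np.load("st.npz"); p=read_state()["ee_pos"][:2]-d["o"]; print(p@d["ex"],p@d["ey"],read_state()["contact_force"])
E
```

```text
-0.03216004591498152 -0.0010972596593191275 [-2.3793435  -6.112503    3.07059561]
```

View pics/c3.png

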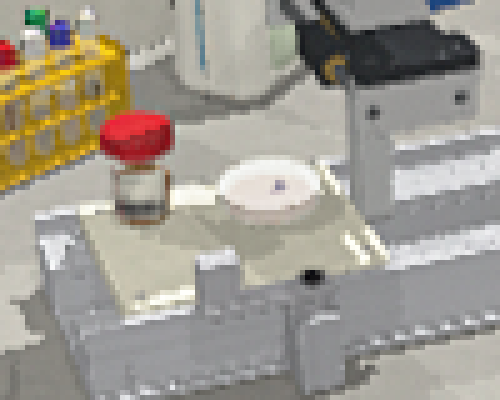

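The picture shows the board next to the latch, with its left-end corners at crop pixels (125,310) and (80,210). Those give a height check before I push to feel the notch wall.

```bash
python3 - <<'E'
from h import *
s=snapshot("scene");d=np.load("st.npz")
for n,u,v in(("near",125,306),("far",80,212),("right near",387,262)):
  for z in(.056,.063):
    p=ray(s,(165+(u+.5)/5-.5,150+(v+.5)/5-.5),z)[:2]-d["o"]; print(n,z,np.round([p@d["ex"]*1e3,p@d["ey"]*1e3],1))
print("c scenec start: near-left corner")
for u,v in((375,275),(305,163),(663,213)):
  for z in(.056,.063):
    p=ray(s,(165+(u+.5)/5.8-.5,155+(v+.5)/5.8-.5),z)[:2]-d["o"]; print(z,np.round([p@d["ex"]*1e3,p@d["ey"]*1e3],1))
t=snapshot("top"); a=t["image"][148:215,185:255]
cv2.imwrite("pics/c4.png",np.hstack([cv2.resize(a,(400,383),interpolation=2),cv2.resize(s["image"][185:225,170:212],(400,383),interpolation=2)]))
E
```

```text
near 0.056 [126.1  56.2]
near 0.063 [128.2  67.4]
far 0.056 [126.  -53.3]
far 0.063 [128.1 -40.8]
right near 0.056 [-18.3  66.1]
right near 0.063 [-14.4  77.2]
c scenec start: near-left corner
0.056 [14.1 52.8]
0.063 [17.6 64.1]
0.056 [ 12.  -67.5]
0.063 [ 15.5 -54.8]
0.056 [-136.3   50.1]
0.063 [-131.1   61.3]
```

View pics/c4.png

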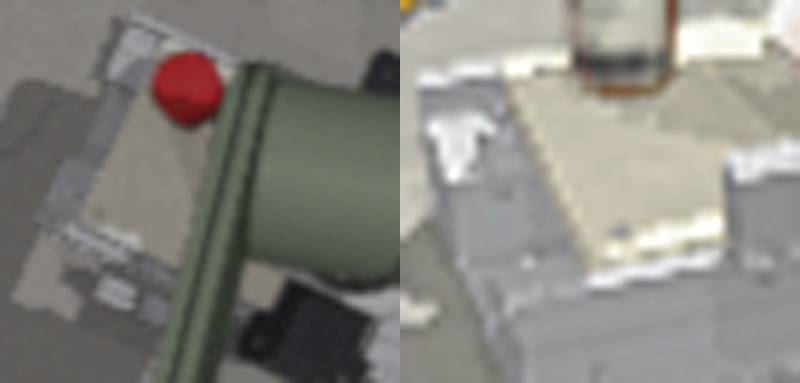

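Measured with the 56 mm plane, the corners land at y = +56 and x = 126, which is a fit. At 63 mm they land 7–17 mm off, although 63 mm did fit at the start. The close-up also shows the board's edge down at lip level at both ends. So the board has dropped home, with its origin at x ≈ 51. I'll back off, rise, and go to the outer side of the latch tab.

{"op": "drive_tool", "data": {
  "increments": [
    [0,0,0,-0.006,0,0,0],
    [0,0,0,-0.014,0,0,0],
    [0,0,0,0,0,-0.04,0],
    [0,0,0,0,0,-0.05,0],
    [0,0,0,0,0,-0.04,0]
  ]
}}

```text
t: 8.8
ee_pos: [0.5135, -0.0219, 0.19]
eef_rot: [0.842, 0.54, 0.001, 0.0]
contact_force: [0.1, 0.3, 0.5]
width: 0.0002
grasp_force: 0.0
```

{"op": "drive_tool", "data": {
  "increments": [
    [0,0,0,0.033,-0.03,0,0],
    [0,0,0,0.034,-0.03,0,0],
    [0,0,0,0.034,-0.03,0,0],
    [0,0,0,0.032,-0.03,0,0],
    [0,0,0,0,0,0,0]
  ]
}}

```text
t: 9.43
ee_pos: [0.4583, 0.1512, 0.1881]
eef_rot: [0.84, 0.542, -0.0, -0.001]
contact_force: [-0.1, -0.8, 0.3]
width: 0.0006
grasp_force: 0.0
```

```bash
python3 - <<'E'
from h import *
t=snapshot("top");s=snapshot("scene")["image"]
d=np.load("st.npz");r=read_state(); p=r["ee_pos"][:2]-d["o"]; print(p@d["ex"],p@d["ey"],r["ee_pos"],r["qpos"],r["contact_force"])
cv2.imwrite("pics/c5.png",np.hstack([cv2.resize(t["image"][140:240,180:305],(400,320),interpolation=2),cv2.resize(s[150:230,165:265],(400,320),interpolation=2)]))
E
```

```text
0.08202361560854395 0.11909683178516198 [0.45952711 0.14909182 0.18823913] [ 1.34548003e-01  3.89859130e-02  1.79596926e+00 -3.08814921e-04
  1.30682499e+00  5.62845765e-01] [ 0.34051174 -0.05301844 -1.09268449]
```

View pics/c5.png

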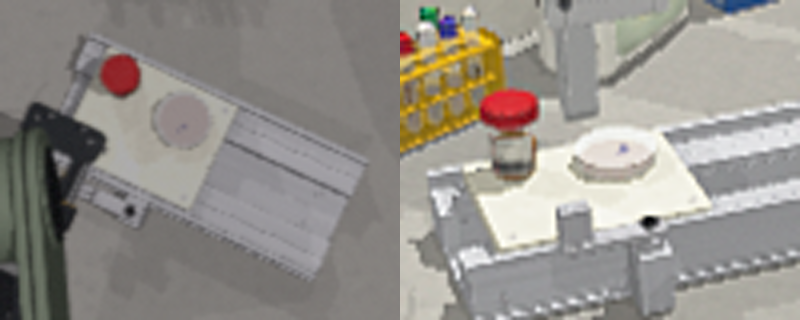

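The board lies flat at rail level (corner at (497,248) in the right panel), the jar and dish are standing, and the latch tab at (573,225) is still open. I'll lower beside the tab and then approach its outer face.

{"op": "drive_tool", "data": {
  "increments": [
    [0,0,0,0,0,0.04,0],
    [0,0,0,0,0,0.04,0],
    [0,0,0,0,0,0.025,0],
    [0,0,0,0,0,0.008,0],
    [0,0,0,0,0,0,0]
  ]
}}

```text
t: 10.15
ee_pos: [0.4601, 0.1485, 0.0754]
eef_rot: [0.842, 0.54, -0.0, -0.0]
contact_force: [-0.2, -0.1, 0.1]
width: 0.0009
grasp_force: 0.0
```

{"op": "drive_tool", "data": {
  "increments": [
    [0,0,0,0,0.004,0,0],
    [0,0,0,0,0.004,0,0],
    [0,0,0,0,0.004,0,0],
    [0,0,0,0,0.003,0,0]
  ]
}}

```text
t: 10.65
ee_pos: [0.4738, 0.1431, 0.0758]
eef_rot: [0.841, 0.54, 0.0, 0.0]
contact_force: [-0.5, 0.0, 1.0]
width: 0.0003
grasp_force: 0.3
```

{"op": "drive_tool", "data": {
  "increments": [
    [0,0,0.157,0.003,0.0082,0,0],
    [0,0,0.157,0.003,0.0082,0,0],
    [0,0,0.157,0.003,0.0082,0,0]
  ]
}}

```text
t: 11.02
ee_pos: [0.4984, 0.1371, 0.0752]
eef_rot: [0.945, 0.327, -0.001, -0.0]
contact_force: [0.1, 0.1, -0.1]
width: 0.0004
grasp_force: 0.3
```

```bash
cat > arm.py <<'E'
from h import *
d=np.load("st.npz");r=read_state(); p=r["ee_pos"][:2]-d["o"]; p=np.array([p@d["ex"],p@d["ey"]])
tx=R.from_quat(r["eef_rot"]).as_matrix()[:2,0]; th=-np.arctan2(tx@d["ey"],tx@d["ex"])
v=p-[.030,.085]; c,s_=np.cos(th),np.sin(th)
print("stand",p,"tool angle",th,"finger in arm frame (tool x,y)",v@[c,-s_],v@[-s_,-c],"F",r["contact_force"],"j6",r["qpos"][5],"t",r["t"])
E
python3 arm.py
```

```text
stand [0.08725951 0.07872397] tool angle 0.47780059078602705 finger in arm frame (tool x,y) 0.053732818057072945 -0.02075631393766207 F [ 0.06746697  0.11319594 -0.1346981 ] j6 1.0056054259482037 t 11.025
```

{"op": "drive_tool", "data": {
  "increments": [
    [0,0,0.157,0.0025,0.0087,0,0],
    [0,0,0.157,0.0025,0.0087,0,0],
    [0,0,0.157,0.0025,0.0087,0,0],
    [0,0,0.157,0.0025,0.0085,0,0]
  ]
}}

```text
t: 11.52
ee_pos: [0.522, 0.1104, 0.0753]
eef_rot: [1.0, 0.019, -0.0, -0.0]
contact_force: [-1.1, 1.2, -0.3]
width: 0.0001
grasp_force: 0.3
```

```bash
python3 arm.py
```

```text
stand [0.07271314 0.04618054] tool angle 1.1059438809762072 finger in arm frame (tool x,y) 0.05384814677303935 -0.02077833720883793 F [-1.10956235  1.24937867 -0.29048544] j6 1.5786164225650838 t 11.525
```

{"op": "drive_tool", "data": {
  "increments": [
    [0,0,0.157,0.0025,0.0085,0,0],
    [0,0,0.157,0.0025,0.0085,0,0],
    [0,0,0.157,0.0025,0.0085,0,0],
    [0,0,0.02,0,0.0015,0,0]
  ]
}}

```text
t: 12.02
ee_pos: [0.5262, 0.0828, 0.0754]
eef_rot: [0.975, -0.222, 0.0, -0.0]
contact_force: [1.6, 1.5, 0.1]
width: 0.0003
grasp_force: 0.8
```

{"op": "drive_tool", "data": {
  "increments": [
    [0,0,0,0,0.001,0,0],
    [0,0,0,0,0.001,0,0]
  ]
}}

```text
t: 12.28
ee_pos: [0.5261, 0.0827, 0.0756]
eef_rot: [0.975, -0.222, 0.001, -0.002]
contact_force: [4.5, 6.7, -4.4]
width: 0.0003
grasp_force: 3.7
```

```bash
python3 arm.py
```

```text
stand [0.04916355 0.03099423] tool angle 1.5909624044405195 finger in arm frame (tool x,y) 0.05360836249758567 -0.02024866265557663 F [ 4.52719416  6.68817742 -4.40103266] j6 2.008151933393622 t 12.275
```

The force rose to 8 N with no motion at 1.59 rad, so the latch is against its stop. I'll back off from the tab and lift clear.

{"op": "drive_tool", "data": {
  "increments": [
    [0,0,0,0,-0.004,0,0],
    [0,0,0,0,-0.01,0,0],
    [0,0,0,0,0,-0.04,0],
    [0,0,0,0,0,-0.05,0],
    [0,0,0,0,0,-0.05,0]
  ]
}}

```text
t: 12.9
ee_pos: [0.5306, 0.0942, 0.2167]
eef_rot: [0.975, -0.222, -0.001, 0.0]
contact_force: [0.3, -0.4, 1.1]
width: 0.0007
grasp_force: 0.0
```

{"op": "drive_tool", "data": {
  "increments": [
    [0,0,0,-0.03,-0.04,-0.02,0],
    [0,0,0,-0.03,-0.05,0,0],
    [0,0,0,-0.03,-0.05,0,0],
    [0,0,0,0,0,0,0]
  ]
}}

```text
t: 13.4
ee_pos: [0.5094, 0.2628, 0.2355]
eef_rot: [0.976, -0.219, -0.0, -0.0]
contact_force: [1.0, -0.8, -0.1]
width: 0.0007
grasp_force: 0.0
```

```bash
python3 - <<'E'
from h import *
t=snapshot("top");s=snapshot("scene")["image"]
cv2.imwrite("pics/c6.png",np.hstack([cv2.resize(t["image"][130:260,120:370],(480,250),interpolation=2),cv2.resize(s[150:228,165:265],(320,250),interpolation=2)]))
E
```

```text
(no output)
```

View pics/c6.png

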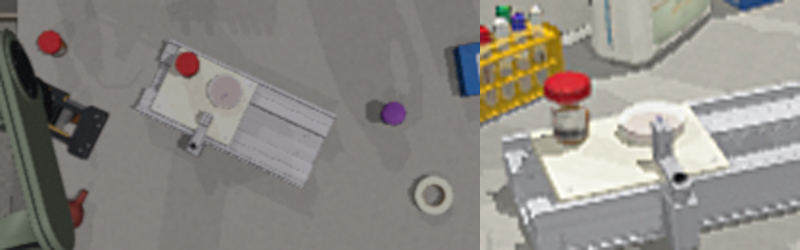

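The latch arm lies across the board, with its pivot at (194,146) and its tab at (205,118). The board is flat, the jar (187,64) and dish (224,92) are standing on it, and the bystanders in view are in place. I'll hand it in.

```bash
python3 -c "from rig import *; print(sign_off())"
```

```text
the job is handed in; nothing more can be done
None
```

The board is home and flat in its notches, the latch is swung round to its stop over it, the jar and dish are still standing on the board, and the job was handed in after about 13 s of robot time.

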